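# Strip an opened battery pack at the repair bench

### The job

Strip the opened battery pack on the mat from the top down: put the heat sink in the middle of the large round steel dish, lay the control board on the ledges of the board holder between its jaws, set the cell sled down in the bay of the charger, and last lay the bare chassis in the middle of the felt pad, square with it. Set every part down gently and the right way up, without dropping it, and leave the green cell block and the amber jar where they stand.

Things in the scene. Friction and masses are not known exactly. Their poses are not given: they have to be found in the camera images.
- heat_sink: Topmost part of the stack: finned bare-aluminium heat sink, 28 (x) x 24 (y) x 14 mm high, fins along x, about 20 g. Origin: centre of its underside; z up. Lies loose on the flat top of the control board (underside about 35 mm above the mat). Grip it across its 24 mm (y).
- control_board: Second part: green circuit board in a white plastic frame, a flat block 50 (x) x 32 (y) x 10 mm high, small display at its -x end, about 35 g. Origin: centre of its underside; z up. Lies loose on the straps of the cell sled (underside about 25 mm above the mat). Grip the frame across its 32 mm (y).
- cell_sled: Third part: black plastic sled with two cylindrical cells, 77 (x) x 41 (y) mm, side walls 19 mm high, 8 mm straps across it at x = +-18 mm (tops 22 mm high), about 110 g. Origin: centre of its underside; z up. Stands loose on the chassis floor. Grip the side walls across 41 mm (y) at x = 0; the chassis' lips cover their lowest 7 mm.
- chassis: Bottom of the stack: bare-aluminium chassis, 106 (x) x 60 (y) mm: floor 3 mm thick, side lips 10 mm high at y = +-30 mm, end walls 22 mm high at x = +-53 mm, about 140 g. Origin: centre of its underside; z up. Lies loose on the blue mat (mat top at z = 3 mm). Grip the lips across 60 mm (y) at x = 0, fingertips just above the surface below.
- dish: Shallow round steel dish, fixed, 110 mm across the rim, 10 mm high; flat floor 95 mm across, 2.5 mm above its underside. Origin: centre of its underside. (The small 56 mm dish with screws is a different one.) Place of the heat sink.
- board_holder: Dark metal board holder, fixed: two jaws on a bar along x, brass knob at +x. Each jaw: flat ledge (|x| 13 to 31 mm, 50 mm wide in y, 14 mm above the underside) and a lip outside it (inner face |x| = 31 mm, 20 mm high). Origin: centre of underside, midway between jaws. Place of the board: on both ledges between the lips, its 50 mm along x (6 mm play each end).
- charger: Grey battery charger, fixed, 122 (x) x 66 (y) mm. Open bay 90 (x) x 54 (y) mm, flat dark floor 12 mm above the underside; side lips 18 mm high, end wall at -x 20 mm, head at +x 30 mm with dark display (all from the underside). Origin: underside, below the bay's centre. Place of the sled: on the bay floor, its 77 mm along x (6 mm play all round).
- felt_pad: Flat wooden board faced with grey felt, fixed, 130 (x) x 84 (y) mm, top 8 mm above its underside, no rim. Origin: centre of its underside. Place of the bare chassis: in the middle, its 106 mm along the pad's 130 mm (x).
- cell_block: Bystander: green plastic storage block with eight round holes, 46 x 100 x 42 mm, two cells standing out of it by 14 mm, loose at the far edge of the mat, to be left where it is. Origin: centre of its underside.
- flux_jar: Bystander: small round amber glass jar with black lid, 38 mm diameter, 42 mm high, loose, standing among the targets, to be left where it is. Origin: centre of its underside.
Not all that is in view belongs to the job. What is shaped like the felt_pad but turquoise is not meant.

How it is judged:
On the way, in this order (a step that is already met when the one before it is completed fails the run):
1. the heat sink lies in the middle of the round steel dish (horizontal distance between heat_sink and dish below 0.015 m and z of heat_sink in the frame of dish below 0.006 m and angle between heat_sink's own z axis and vertical below 0.1 rad and linear speed of heat_sink below 0.05 m/s), for 0.2 s.
2. the control board lies in the board holder (x of control_board in the frame of board_holder between -0.008 and 0.008 m and y of control_board in the frame of board_holder between -0.01 and 0.01 m and z of control_board in the frame of board_holder below 0.017 m and angle between control_board's own z axis and vertical below 0.1 rad and angle between the x axis of control_board and the x axis of board_holder, either way round below 0.2 rad and linear speed of control_board below 0.05 m/s), for 0.2 s.
3. the cell sled stands in the bay of the charger (x of cell_sled in the frame of charger between -0.009 and 0.009 m and y of cell_sled in the frame of charger between -0.009 and 0.009 m and z of cell_sled in the frame of charger below 0.015 m and angle between cell_sled's own z axis and vertical below 0.1 rad and angle between the x axis of cell_sled and the x axis of charger, either way round below 0.2 rad and linear speed of cell_sled below 0.05 m/s), for 0.2 s.
4. the bare chassis lies square in the middle of the felt pad (x of chassis in the frame of felt_pad between -0.013 and 0.013 m and y of chassis in the frame of felt_pad between -0.012 and 0.012 m and z of chassis in the frame of felt_pad below 0.011 m and angle between chassis's own z axis and vertical below 0.1 rad and angle between the x axis of chassis and the x axis of felt_pad, either way round below 0.2 rad and linear speed of chassis below 0.05 m/s), for 0.2 s.
At the end, for the whole second after the job is handed in: Released, at rest, upright: heat sink in dish within 15 mm of centre; board on both holder ledges within 8 mm along, 10 mm across; sled on charger bay floor within 9 mm each way; chassis flat on felt pad within 13 mm along, 12 mm across; last three in line within 0.2 rad, either way round (horizontal distance between heat_sink and dish below 0.015 m and z of heat_sink in the frame of dish below 0.006 m and angle between each of heat_sink, control_board, cell_sled, chassis's own z axis and vertical below 0.1 rad and x of control_board in the frame of board_holder between -0.008 and 0.008 m and y of control_board in the frame of board_holder between -0.01 and 0.01 m and z of control_board in the frame of board_holder below 0.017 m and angle between the x axis of control_board and the x axis of board_holder, either way round below 0.2 rad and x of cell_sled in the frame of charger between -0.009 and 0.009 m and y of cell_sled in the frame of charger between -0.009 and 0.009 m and z of cell_sled in the frame of charger below 0.015 m and angle between the x axis of cell_sled and the x axis of charger, either way round below 0.2 rad and x of chassis in the frame of felt_pad between -0.013 and 0.013 m and y of chassis in the frame of felt_pad between -0.012 and 0.012 m and z of chassis in the frame of felt_pad below 0.011 m and angle between the x axis of chassis and the x axis of felt_pad, either way round below 0.2 rad and linear speed of each of heat_sink, control_board, cell_sled, chassis below 0.02 m/s); the robot touches nothing.
It fails at once if a part is dropped: out of the fingers it falls faster than 0.6 m/s (about 18 mm of fall) ((contact force between the fingers and heat_sink below 0.05 N and linear speed of heat_sink above 0.6 m/s) or (contact force between the fingers and control_board below 0.05 N and linear speed of control_board above 0.6 m/s) or (contact force between the fingers and cell_sled below 0.05 N and linear speed of cell_sled above 0.6 m/s) or (contact force between the fingers and chassis below 0.05 N and linear speed of chassis above 0.6 m/s)).
It fails at once if the green cell block is moved by more than 15 mm or tipped (distance of cell_block from where it was at the start of the episode above 0.015 m or angle between cell_block's own z axis and vertical above 0.3 rad).
It fails at once if the flux jar is moved by more than 15 mm or tipped (distance of flux_jar from where it was at the start of the episode above 0.015 m or angle between flux_jar's own z axis and vertical above 0.3 rad).
It also fails if it takes over 128 s, if anything falls off the work surface, if the arm or the gripper's body presses on something with over 40 N, if the wrist force passes 120 N, or if a joint passes its speed limit or range.

### The arm

A 7-joint arm with a two-finger parallel gripper is mounted at the origin on the work surface. World frame = base frame: x ahead of the robot, y to its left, z up, the work surface at z = 0. Lengths are in m, angles in rad, forces in N, time in s.
With the tool pointing down it reaches from about 0.375 to 0.925 m from the base axis. Payload 3.1 kg.
Tool frame: the origin (TCP) lies between the finger pads; the fingertips stand 19 mm ahead of it and the grasp point (between the pads) is the TCP; z points along the fingers, y is the line along which they close (so a half turn about z gives the same grasp; the last joint's range is limited). The gripper opens to 85 mm and grips with 20 to 120 N. Pads are 22 mm wide; open, the fingers measure 114 mm over their backs; the gripper's body (76 mm by 85 mm) begins 54 mm behind the grasp point. The pads swing forward as they close: fully open they stand 13 mm farther back than shut.
Start: joints at [-1.313, 0.383, 0.044, 1.598, -0.018, 1.161, -0.05], TCP at [0.226, 0.609, 0.25] pointing down, gripper open.
Joint ranges: [-2.61, 2.61], [-0.41, 2.15], [-1.48, 1.57], [0, 2.5], [-1.57, 4.71], [0.05, 1.97], [-2.85, 2.85]. Speed limits (rad/s): [2.79, 2.79, 3.14, 3.14, 3.14, 3.14, 3.14].

### API

Orientations are given as a unit quaternion [x, y, z, w].
In Python, from bench import move_ptp, movel, move_j, move_gripper, pause, inverse_kinematics, read_camera, camera_params, MotionError, sign_off, look_for, tip_of, read_time_s, read_qpos, read_joint_vel, read_effort, read_eef_pos, read_tcp_rot, read_ft_force, read_ft_torque, read_finger_gap, read_grasp_force gives the robot as it stands. Calls block until the motion is done:
- move_ptp(position, orientation): joint-space move of the TCP to a pose.
- movel(position, orientation=None, speed=0.15): straight line of the TCP; orientation=None keeps the orientation; speed is the mean speed in m/s.
- move_j(angles): joint-space move.
- move_gripper(opening, effort=None): finger opening in m; effort is the grip in N (None keeps the last); returns when the fingers have stopped.
- pause(seconds).
- inverse_kinematics(position, orientation): joint angles nearest the present ones, or None.
- read_camera(name): name is "side" or "top" or "wrist"; returns the picture (420x560x3 uint8, red, green, blue); there is no depth.
- camera_params(name): a dict with "K" (3x3 intrinsics, pixels), "dist_coeffs" ([k1, k2, p1, p2, k3] as OpenCV has them; the pictures are not rectified), "camera_from_world" (4x4, takes a point from world to camera coordinates). Camera axes: x right, y down, z forward; pixel columns grow to the right and rows downward; lengths in m; the calibration is good to about 2 mm. A picture is of the moment at which its call begins: read the wrist's pose just before it. camera_params takes no time and is no camera call; for the wrist camera it gives the pose at the moment of the call.
A pose or a line that the arm cannot do raises MotionError and nothing moves.
- sign_off(): hands the job in; it is judged then, once.
Trained networks look in the newest picture that a camera, given by its name, has taken for a name from the list of things; names that differ only in an ending like _2 or _b are one class to them, and where a whole thing is asked for, a point or a joint stands for the part that bears it (a point fixed in the world has none). Each returns a list of dicts, best first, with "confidence" (0 to 1); they miss things now and then, are a little off and sometimes report something else, mostly with a low value. They report only what shows in the picture. A call takes as long as a camera call. They do not tell look-alikes from the thing itself.
- look_for(camera, name): "at" ([column, row] in pixels, amid what is visible of it).
- tip_of(camera, name): "at" ([column, row] in pixels: a listed point, or the origin of a listed thing).
Readings, each from a call of its own:
- read_time_s(): time.
- read_qpos(): joint angles.
- read_joint_vel(): joint speeds.
- read_effort(): joint torques, N m.
- read_eef_pos(): TCP position.
- read_tcp_rot(): TCP orientation.
- read_ft_force(): force on the tool from outside, world axes, zero at the start.
- read_ft_torque(): the same for the moment, N m.
- read_finger_gap(): finger opening in m.
- read_grasp_force(): force on a finger pad.
Only numpy, scipy, OpenCV 4.12 (cv2) and the standard library are available. Lean on these libraries where they do the work, as an engineer would, in place of code of your own. Each camera call takes 0.05 s, during which the arm holds its last target. There are 200 camera calls.

## Working session

There is one attempt and no reset: what is moved stays moved. The work goes in short steps, each a Python script; the robot and the scene stay as the last script left them, time stands still between calls to the robot, and variables do not carry over. Pictures are saved under pics/ and viewed, at most 14 in all, crops included, and the job is handed in when it is done.

```bash
mkdir -p pics
cat > h.py <<'E'
import numpy as np, cv2
from bench import *
from scipy.spatial.transform import Rotation as R
def snap(cam,fn=None):
    P=camera_params(cam); im=read_camera(cam)
    if fn: cv2.imwrite('pics/'+fn,im[:,:,::-1])
    return P,im
def ray(P,uv):
    K=np.array(P['K']);D=np.array(P['dist_coeffs']);T=np.array(P['camera_from_world'])
    n=cv2.undistortPoints(np.array([[uv]],float),K,D)[0,0]
    d=T[:3,:3].T@np.array([n[0],n[1],1]);o=-T[:3,:3].T@T[:3,3]
    return o,d/np.linalg.norm(d)
def onz(P,uv,z):
    o,d=ray(P,uv); return o+d*(z-o[2])/d[2]
def tri(rs):
    A=sum(np.eye(3)-np.outer(d,d) for o,d in rs);b=sum((np.eye(3)-np.outer(d,d))@o for o,d in rs)
    return np.linalg.solve(A,b)
def proj(P,X):
    T=np.array(P['camera_from_world'])
    return cv2.projectPoints(np.array(X,float).reshape(-1,3),cv2.Rodrigues(T[:3,:3])[0],T[:3,3],np.array(P['K']),np.array(P['dist_coeffs']))[0][:,0]
def down(yaw): # tool z down, tool x at yaw
    c,s=np.cos(yaw),np.sin(yaw)
    return R.from_matrix(np.array([[c,s,0],[s,-c,0],[0,0,-1]])).as_quat()
E
cat > a.py <<'E'
from h import *
q=read_tcp_rot();print('q',q,R.from_quat(q).as_matrix().round(2).tolist(),read_finger_gap(),read_time_s())
Ps={}
for c in ['top','side']:
    P,im=snap(c,c+'0.png');Ps[c]=P
    T=np.array(P['camera_from_world']);print(c,'pos',(-T[:3,:3].T@T[:3,3]).round(3))
for n in ['heat_sink','control_board','cell_sled','chassis','dish','board_holder','charger','felt_pad','cell_block','flux_jar']:
    for c in ['top','side']:
        for f in (look_for,tip_of):
            r=f(c,n); print(n,c,f.__name__,[([round(float(v)) for v in a['at']],round(a['confidence'],2),onz(Ps[c],a['at'],0.01).round(3).tolist()[:2]) for a in r[:3]])
E
python3 a.py
```

```text
q [ 1.76908099e-01  9.84226484e-01 -1.31473640e-03 -1.57093758e-04] [[-0.94, 0.35, -0.0], [0.35, 0.94, -0.0], [-0.0, -0.0, -1.0]] 0.08566813081596879 0.0
top pos [ 0.397 -0.021  1.291]
side pos [0.498 0.702 0.524]
heat_sink top call [([232, 201], 0.4, [0.637, 0.138])]
heat_sink top call [([233, 200], 0.59, [0.639, 0.136]), ([230, 201], 0.57, [0.637, 0.143])]
heat_sink side call [([263, 249], 0.79, [0.637, 0.093])]
heat_sink side call [([263, 251], 0.77, [0.636, 0.099])]
control_board top call [([224, 199], 0.26, [0.643, 0.162])]
control_board top call [([234, 201], 0.61, [0.636, 0.133])]
control_board side call [([263, 254], 0.64, [0.634, 0.108])]
control_board side call [([264, 253], 0.57, [0.631, 0.106])]
cell_sled top call [([233, 208], 0.78, [0.615, 0.135])]
cell_sled top call [([232, 204], 0.63, [0.629, 0.138])]
cell_sled side call [([259, 262], 0.69, [0.636, 0.133])]
cell_sled side call [([259, 264], 0.77, [0.635, 0.14]), ([282, 187], 0.17, [0.64, -0.149])]
chassis top call [([224, 204], 0.57, [0.628, 0.161])]
chassis top call [([231, 205], 0.82, [0.624, 0.14])]
chassis side ca
[... 1170 characters left out ...]
208], 0.39, [0.618, 0.147])]
felt_pad side call [([278, 189], 0.89, [0.646, -0.138]), ([356, 195], 0.7, [0.457, -0.144])]
felt_pad side call [([353, 196], 0.85, [0.464, -0.138]), ([276, 190], 0.67, [0.651, -0.132])]
cell_block top call [([251, 138], 0.92, [0.819, 0.081])]
cell_block top call [([255, 141], 0.96, [0.811, 0.07])]
cell_block side call [([187, 227], 0.9, [0.813, 0.049])]
cell_block side call [([186, 235], 0.87, [0.804, 0.078])]
flux_jar top call [([277, 191], 0.54, [0.661, 0.01])]
flux_jar top call [([278, 192], 0.43, [0.659, 0.008])]
flux_jar side call [([261, 218], 0.71, [0.663, -0.01]), ([259, 263], 0.26, [0.636, 0.136])]
flux_jar side call [([263, 228], 0.71, [0.652, 0.024])]
```

```bash
python3 -c "
import cv2
a=cv2.imread('pics/top0.png')[110:310,130:450];cv2.imwrite('pics/top0c.png',cv2.resize(a,(800,500),interpolation=cv2.INTER_CUBIC))"
```

```text
(no output)
```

View pics/top0c.png

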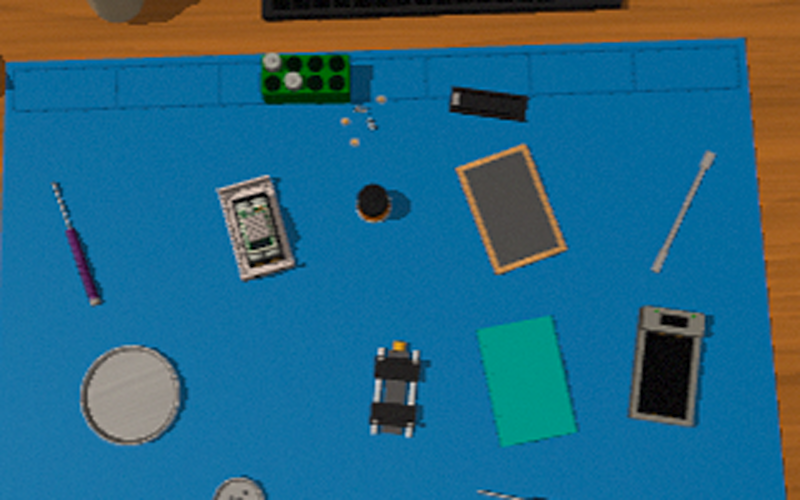

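View pics/side0.png

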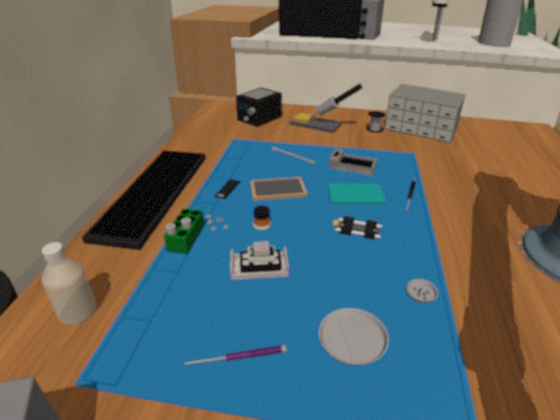

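Top crop: dish (131,395), stack (257,228), holder (397,392) with the knob up, grey felt pad (511,209), charger (668,365) with its head up, turquoise decoy (527,381), jar (373,202). The side view agrees. Next: hover the wrist camera over the stack.

```bash
cat > b.py <<'E'
from h import *
P=camera_params('wrist');T=np.array(P['camera_from_world']);c=-T[:3,:3].T@T[:3,3]
tp=read_eef_pos();M=R.from_quat(read_tcp_rot()).as_matrix()
print('cam in tcp',M.T@(c-tp),(M.T@T[:3,:3].T).round(2).tolist(),np.diag(P['K']))
Pt=camera_params('top')
def yaw(c1,c2,z):
    f=lambda c:onz(Pt,[130+(c[0]+.5)/2.5-.5,110+(c[1]+.5)/2.5-.5],z)
    d=f(c2)-f(c1);return np.degrees(np.arctan2(d[1],d[0]))
print('stack',yaw((245,280),(217,187),.02),yaw((297,266),(268,176),.02))
print('pad',yaw((497,272),(458,168),.008),yaw((566,249),(525,145),.008))
print('hold',yaw((395,420),(397,345),.01)); print('charger',yaw((629,418),(641,306),.02),yaw((694,426),(706,314),.02))
for x,y in [(.63,.137)]:
  for d in (-1,1):
    for yw in (17,197): print(yw, inverse_kinematics([x,y,.2],down(np.radians(yw))))
y=np.radians(17 if inverse_kinematics([.63,.137,.2],down(np.radians(17))) is not None else 197)
t=read_time_s();move_ptp([.60,.13,.25],down(y));print('t',t,read_time_s())
P1,im=snap('wrist','w1.png')
def L(P,names,z=.02):
    out={}
    for n in names:
        r=tip_of('wrist',n); r2=look_for('wrist',n); out[n]=r
        print(n,[(np.round(a['at']).tolist(),round(a['confidence'],2),onz(P,a['at'],z).round(4).tolist()[:2]) for a in r[:2]],[(np.round(a['at']).tolist(),round(a['confidence'],2)) for a in r2[:2]])
    return out
L(P1,['heat_sink','control_board','cell_sled','chassis'])
E
python3 b.py
```

```text
cam in tcp [ 0.08190927  0.00016796 -0.12386211] [[-0.0, -0.95, -0.32], [1.0, -0.0, 0.0], [-0.0, -0.32, 0.95]] [314.08545873 314.08545873   1.        ]
stack 16.25613780867597 16.870535452090408
pad 17.89984295204578 18.217771701807695
hold -3.182245296302025
charger -9.897245405895472 -10.471664061459387
17 [-0.78075939  0.48726235  0.66102254  1.68201869 -0.33075307  1.08673313
 -1.29429028]
197 [-0.52311725  0.42989156  0.31418514  1.66929419 -0.14771021  1.06575874
  1.7034679 ]
17 [-0.78075939  0.48726235  0.66102254  1.68201869 -0.33075307  1.08673313
 -1.29429028]
197 [-0.52311725  0.42989156  0.31418514  1.66929419 -0.14771021  1.06575874
  1.7034679 ]
t 2.1 4.275
heat_sink [([285.0, 152.0], 0.97, [0.6285, 0.1318])] [([285.0, 153.0], 0.75)]
control_board [([282.0, 148.0], 0.67, [0.6316, 0.1368]), ([137.0, 243.0], 0.18, [0.4658, 0.2749])] [([271.0, 147.0], 0.68), ([264.0, 133.0], 0.49)]
cell_sled [] [([279.0, 127.0], 0.74)]
chassis [] [([264.0, 131.0], 0.75), ([271.0, 147.0], 0.54)]
```

View pics/w1.png

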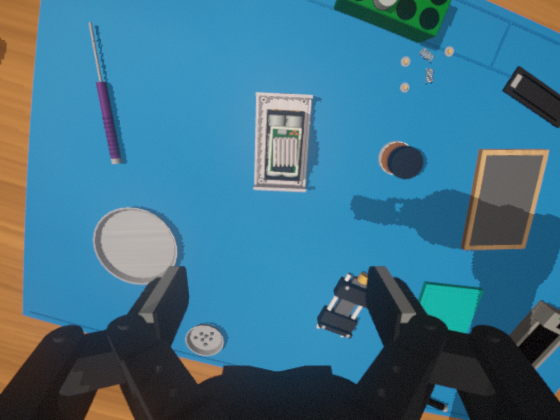

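Wrist view: stack with heat sink at (285,153), chassis outline (255–312, 93–191), dish (135,245), holder (345,300). Taking a second, closer view.

```bash
cat > c.py <<'E'
from h import *
q=down(np.radians(16.5))
N=['heat_sink','control_board','cell_sled','chassis']
S={n:[] for n in N}
def view(fn):
    P,im=snap('wrist',fn)
    for n in N:
        r=tip_of('wrist',n)
        if r and r[0]['confidence']>.5: S[n].append(ray(P,r[0]['at']))
        print(n,[(np.round(a['at'],1).tolist(),round(a['confidence'],2),onz(P,a['at'],.038 if n=='heat_sink' else .01).round(4).tolist()[:2]) for a in r[:2]])
    return P
view(None)
c,s=np.cos(np.radians(16.5)),np.sin(np.radians(16.5))
for k,z in ((-.035,.16),(-.11,.19)):
    move_ptp([.631+k*c,.135+k*s,z],q); P=view(f'w2{z}.png')
for n in N:
    if len(S[n])>1: print(n,tri(S[n]).round(4))
print(read_time_s())
a=cv2.imread('pics/w20.16.png');cv2.imwrite('pics/w2c.png',cv2.resize(a[:300,130:430],(600,600)))
E
python3 c.py
```

```text
heat_sink [([282.9, 153.4], 0.62, [0.629, 0.1324])]
control_board []
cell_sled []
chassis []
heat_sink [([277.1, 162.4], 0.69, [0.6314, 0.1348])]
control_board []
cell_sled []
chassis [([357.1, 346.4], 0.28, [0.456, -0.0089])]
heat_sink [([280.5, 67.0], 0.79, [0.6314, 0.1324])]
control_board []
cell_sled []
chassis [([98.8, 202.5], 0.7, [0.4575, 0.2776])]
heat_sink [0.6308 0.1333 0.0403]
6.3417
```

View pics/w2c.png

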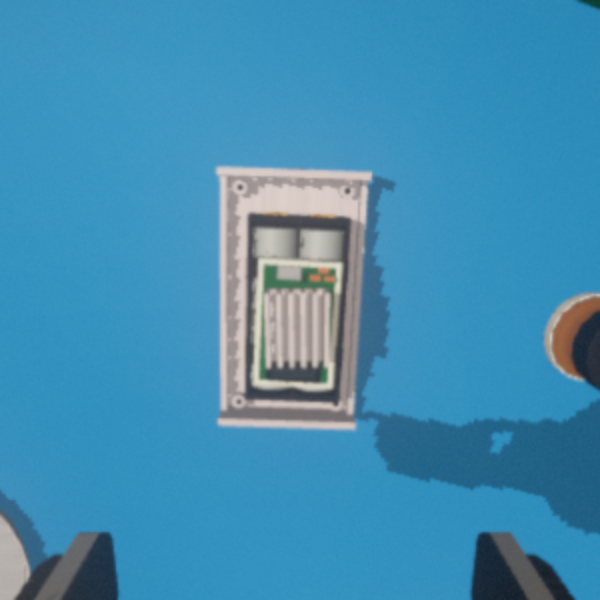

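```bash
cat >> h.py <<'E'
def guarded(x,y,z0,z1,q,step=.002,lim=3.0,speed=.03):
    """descend z0->z1, stop at contact; returns z reached"""
    movel([x,y,z0],q,speed=.1); pause(.1); f0=np.array(read_ft_force())[2]; z=z0
    while z>z1+1e-6:
        z=max(z1,z-step); movel([x,y,z],q,speed=speed)
        f=np.array(read_ft_force())[2]-f0
        if abs(f)>lim: print('contact',z,f); return z
    print('reached',z,'dF',round(np.array(read_ft_force())[2]-f0,2)); return z
E
cat > d.py <<'E'
from h import *
import json
# chassis corners from w2c, pose then:
q0=down(np.radians(16.5));c,s=np.cos(np.radians(16.5)),np.sin(np.radians(16.5))
move_ptp([.631-.035*c,.135-.035*s,.16],q0);P=camera_params('wrist')
C=np.array([onz(P,[130+u/2,v/2],.025) for u,v in [(217,170),(371,176),(219,425),(355,428)]])
d=C[0]+C[1]-C[2]-C[3];print('chassis c',C.mean(0),'yaw',np.degrees(np.arctan2(d[1],d[0])))
F=[onz(P,[130+u/2,v/2],.052) for u,v in [(298,290),(296,368)]];print('hs',F)
B=np.array([onz(P,[130+u/2,v/2],.038) for u,v in [(259,261),(343,262),(252,386),(333,390)]])
d=B[0]+B[1]-B[2]-B[3];print('board c',B.mean(0),'yaw',np.degrees(np.arctan2(d[1],d[0])))
E
python3 d.py
```

```text
chassis c [0.63627566 0.13792905 0.025     ] yaw 14.831290599134691
hs [array([0.64734676, 0.13819912, 0.052     ]), array([0.61906872, 0.13053998, 0.052     ])]
board c [0.63168708 0.13395502 0.038     ] yaw 12.807860273111876
```

```bash
cat > e.py <<'E'
from h import *
q=down(np.radians(15)); x,y=.632,.134
move_gripper(.038,30)
move_ptp([x,y,.10],q)
z=guarded(x,y,.072,.060,q)
print(read_finger_gap())
if z<.0605:
    move_gripper(.0,25); print('gap',read_finger_gap(),'gf',read_grasp_force())
    movel([x,y,.13],q,speed=.1); print('gap',read_finger_gap(),'gf',read_grasp_force(),read_time_s())
    snap('wrist','w3.png')
E
python3 e.py
```

```text
reached 0.06 dF -0.33
0.03791463571253428
gap 0.023256980223149672 gf 24.929001331329346
gap 0.023371651328231206 gf 24.865337312221527 10.8167
```

View pics/w3.png

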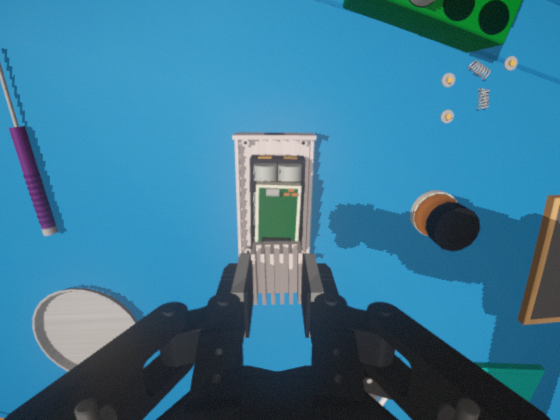

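Heat sink is held (gap 23.3 mm) at (277,275), with the rest of the stack undisturbed. Next: measure the dish from two wrist places.

```bash
cat >> h.py <<'E'
def survey(name,places,q,near=None,r=.06,zg=.01):
    """tip_of at several hover places; returns triangulated origin"""
    S=[];X=[]
    for p in places:
        move_ptp(p,q); P,im=snap('wrist',f'{name}_{len(S)}.png')
        c=[a for a in tip_of('wrist',name) if near is None or np.linalg.norm(onz(P,a['at'],zg)[:2]-near)<r]
        if c: S.append(ray(P,c[0]['at'])); X.append(onz(P,c[0]['at'],zg)[:2]); print(name,np.round(c[0]['at']),round(c[0]['confidence'],2),X[-1].round(4))
        else: print(name,'none')
    t=tri(S) if len(S)>1 else None; print('tri',t, 'mean@zg',np.mean(X,0)); return t,np.mean(X,0),P,im
E
cat > f.py <<'E'
from h import *
q=down(np.radians(15)); c,s=np.cos(np.radians(15)),np.sin(np.radians(15))
d=np.array([.455,.279]);u=np.array([c,s])
survey('dish',[[*(d-.06*u),.17],[*(d-.05*u+.03*np.array([-s,c])),.22]],q,near=d,zg=.003)
print(read_time_s())
E
python3 f.py
```

```text
dish [275. 131.] 0.62 [0.4521 0.2794]
dish [303. 137.] 0.84 [0.452  0.2812]
tri [ 0.45033213  0.27906765 -0.01710561] mean@zg [0.45203258 0.2802881 ]
12.4667
```

View pics/dish_1.png

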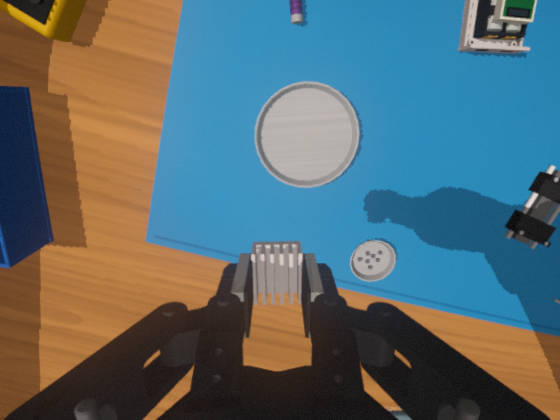

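Dish rim centred at (307,134), heat sink level in the fingers. Placing with guarded descent.

```bash
cat > g.py <<'E'
from h import *
q=down(np.radians(15)); x,y=.453,.280
P=camera_params('wrist');print('rim ctr',onz(P,[307,134],.013))
move_ptp([x,y,.07],q)
z=guarded(x,y,.037,.024,q,step=.001,lim=1.5,speed=.02)
move_gripper(.036); print(read_finger_gap())
movel([x,y,.10],q,speed=.12)
u=np.array([np.cos(.26),np.sin(.26)])
move_ptp([x-.05*u[0],y-.05*u[1],.18],q)
P,im=snap('wrist','hs_placed.png')
for n,zz in(('heat_sink',.0055),('dish',.003)):
    print(n,[(np.round(a['at']),round(a['confidence'],2),onz(P,a['at'],zz).round(4)) for a in tip_of('wrist',n)[:2]])
print(read_time_s()); cv2.imwrite('pics/hsc.png',cv2.resize(im[50:350,130:430,::-1],(500,500)))
E
python3 g.py
```

```text
rim ctr [0.45478417 0.27600432 0.013     ]
contact 0.02699999999999999 5.164303021380113
0.035805482232286245
heat_sink [(array([278., 139.]), 0.55, array([0.4506, 0.279 , 0.0055]))]
dish [(array([278., 134.]), 0.76, array([0.4543, 0.2803, 0.003 ]))]
17.8917
```

View pics/hsc.png

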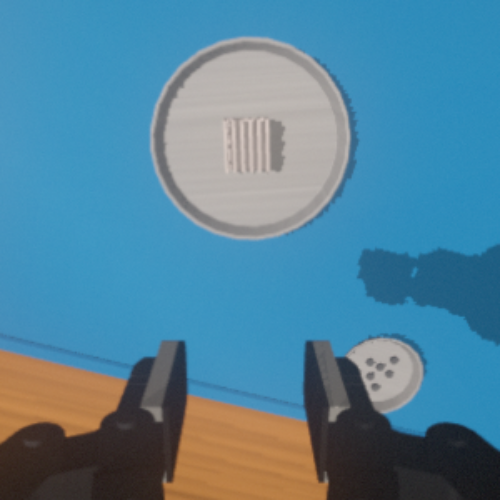

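Heat sink lies in the middle of the dish (crop 248,146 vs rim centre 250,138). Now the board.

```bash
cat > i.py <<'E'
from h import *
a=np.radians(15);q=down(a);u=np.array([np.cos(a),np.sin(a)])
d=np.array([.632,.134])
survey('control_board',[[*(d-.035*u),.16],[*(d-.10*u),.15]],q,near=d,zg=.028)
move_ptp([*(d-.045*u),.13],q)
P,im=snap('wrist','cb.png')
print([(np.round(a['at']),round(a['confidence'],2),onz(P,a['at'],.028).round(4)) for a in tip_of('wrist','control_board')[:2]])
print(read_time_s()); cv2.imwrite('pics/cbc.png',cv2.resize(im[50:250,180:380,::-1],(600,600),interpolation=cv2.INTER_CUBIC))
E
python3 i.py
```

```text
control_board [276. 157.] 0.73 [0.6336 0.1369]
control_board [280.  71.] 0.84 [0.6326 0.1346]
tri [0.6328731  0.13566183 0.02222825] mean@zg [0.63312917 0.13574137]
[(array([280., 157.]), 0.97, array([0.6331, 0.1329, 0.028 ]))]
19.85
```

View pics/cbc.png

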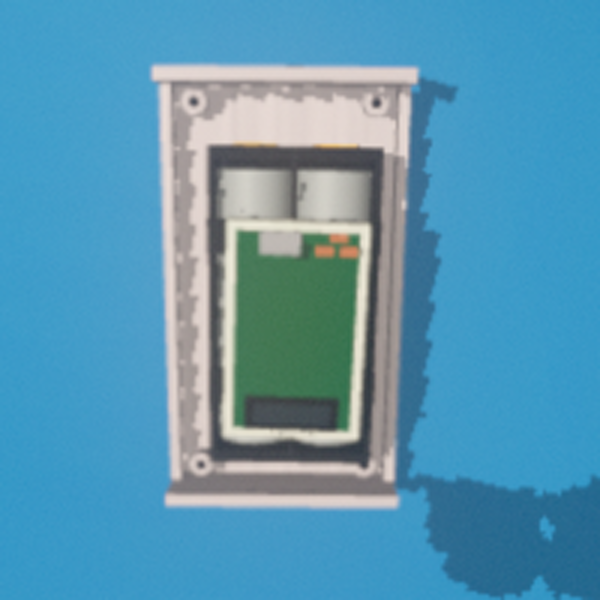

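Board outline in crop (224,220)-(372,223)-(360,443)-(222,440), aligned with the tool to within ~1.5°. Grasp it.

```bash
cat > j.py <<'E'
from h import *
P=camera_params('wrist')
def quad(c,z):
    C=np.array([onz(P,[180+u/3-.33,50+v/3-.33],z) for u,v in c]);d=C[0]+C[1]-C[2]-C[3]
    print(C.mean(0),'yaw',np.degrees(np.arctan2(d[1],d[0])),'size',np.linalg.norm(d)/2,np.linalg.norm(C[0]-C[1]),np.linalg.norm(C[2]-C[3])); return C.mean(0)
b=quad([(222,220),(372,223),(221,440),(360,443)],.038)
s=quad([(210,147),(382,150),(210,460),(368,465)],.025)
c=quad([(152,68),(418,68),(166,505),(398,505)],.025)
q=down(np.radians(14)); x,y=b[:2]
move_gripper(.046)
move_ptp([x,y,.09],q)
z=guarded(x,y,.060,.0475,q)
if z<.0495:
    move_gripper(.0,30); print('gap',read_finger_gap(),'gf',read_grasp_force())
    movel([x,y,.13],q,speed=.1); print('gap',read_finger_gap(),'gf',read_grasp_force(),read_time_s())
    snap('wrist','w4.png')
E
python3 j.py
```

```text
[0.6295027 0.1327057 0.038    ] yaw 13.340306935998997 size 0.05131881812951419 0.033462848057806756 0.03331436955148609
[0.63235713 0.13376198 0.025     ] yaw 13.724595560552702 size 0.07653634087720604 0.039813264088995375 0.040460919865898316
[0.63463752 0.13663669 0.025     ] yaw 14.435241711237309 size 0.10567958573218329 0.060219157007321104 0.06032303834985566
reached 0.0475 dF -0.48
gap 0.03125195552137577 gf 30.273796319961548
gap 0.031095741648999038 gf 30.148226022720337 23.9917
```

View pics/w4.png

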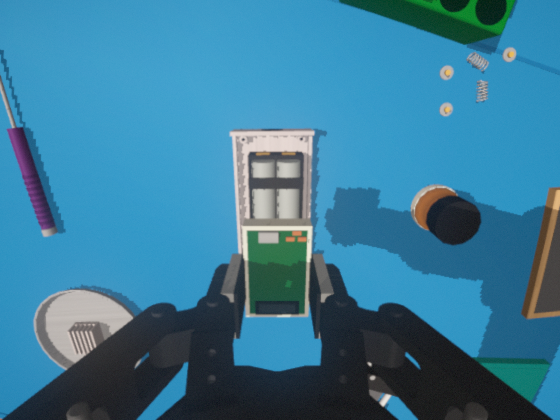

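Board held level at (277,270). Survey the holder.

```bash
cat > k.py <<'E'
from h import *
P=camera_params('wrist');tp=np.array(read_eef_pos());M=R.from_quat(read_tcp_rot()).as_matrix()
C=np.array([onz(P,p,tp[2]-.0095) for p in [(244,226),(312,226),(246,318),(309,318)]])
print('board in tool',((C.mean(0)-tp)@M).round(4), 'len',np.linalg.norm(C[0]+C[1]-C[2]-C[3])/2)
a=np.radians(-4);q=down(a);u=np.array([np.cos(a),np.sin(a)]);v=np.array([-u[1],u[0]])
d=np.array([.449,-.012])
t,m,P,im=survey('board_holder',[[*(d-.02*u),.23],[*(d-.06*u),.15]],q,near=d,zg=.003)
T=np.array(P['camera_from_world']);np.savez('holderP.npz',K=P['K'],dist_coeffs=P['dist_coeffs'],camera_from_world=T)
print(read_time_s());cv2.imwrite('pics/holdc.png',cv2.resize(im[20:260,160:400,::-1],(600,600),interpolation=cv2.INTER_CUBIC))
E
python3 k.py
```

```text
board in tool [0.0021 0.0003 0.0095] len 0.0510500842531704
board_holder [277. 160.] 0.63 [ 0.4491 -0.0113]
board_holder [278. 126.] 0.83 [ 0.4508 -0.0135]
tri [ 0.45240884 -0.01248084  0.02233051] mean@zg [ 0.44994872 -0.01237512]
25.725
```

View pics/holdc.png

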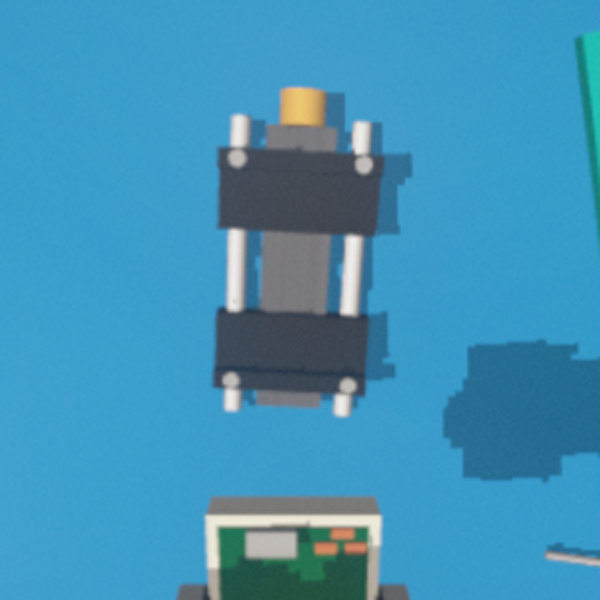

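```bash
cat > l.py <<'E'
from h import *
P=dict(np.load('holderP.npz'))
def quad(c,z):
    C=np.array([onz(P,[160+u/2.5-.3,20+v/2.5-.3],z) for u,v in c]);d=C[0]+C[1]-C[2]-C[3]
    w=C[0]+C[2]-C[1]-C[3]
    print(C.mean(0),'yaw',np.degrees(np.arctan2(d[1],d[0])),np.degrees(np.arctan2(-w[0],w[1])),'size',np.linalg.norm(d)/2,np.linalg.norm(w)/2); return C.mean(0)
i=quad([(219,229),(376,235),(218,310),(368,315)],.017)
o=quad([(219,149),(382,156),(214,388),(365,395)],.023)
h=np.mean([i,o],0);print(h)
E
python3 l.py
```

```text
[ 0.4499479  -0.01311663  0.017     ] yaw -7.224210711655782 -6.01769164468873 size 0.02527184339806223 0.049091476121535645
[ 0.44917843 -0.01289529  0.023     ] yaw -6.640816449666742 -6.5271314346612845 size 0.07342105150542826 0.049118223267937175
[ 0.44956317 -0.01300596  0.02      ]
```

```bash
cat > m.py <<'E'
from h import *
a=np.radians(-6.2);q=down(a);u=np.array([np.cos(a),np.sin(a)])
x,y=np.array([.4497,-.013])-.0015*u
move_ptp([x,y,.08],q)
z=guarded(x,y,.046,.034,q,step=.001,lim=1.5,speed=.02)
move_gripper(.045); print(read_finger_gap())
movel([x,y,.10],q,speed=.12)
move_ptp([x-.06*u[0],y-.06*u[1],.15],q)
P,im=snap('wrist','cb_placed.png')
for n,zz in(('control_board',.017),('board_holder',.003)):
    print(n,[(np.round(a['at']),round(a['confidence'],2),onz(P,a['at'],zz).round(4)) for a in tip_of('wrist',n)[:2]])
print(read_time_s()); cv2.imwrite('pics/cbp.png',cv2.resize(im[20:260,160:400,::-1],(500,500)))
E
python3 m.py
```

```text
contact 0.03599999999999999 7.8684098607634025
0.04474356753457779
control_board [(array([277., 126.]), 0.55, array([ 0.4508, -0.0125,  0.017 ]))]
board_holder []
31.425
```

View pics/cbp.png

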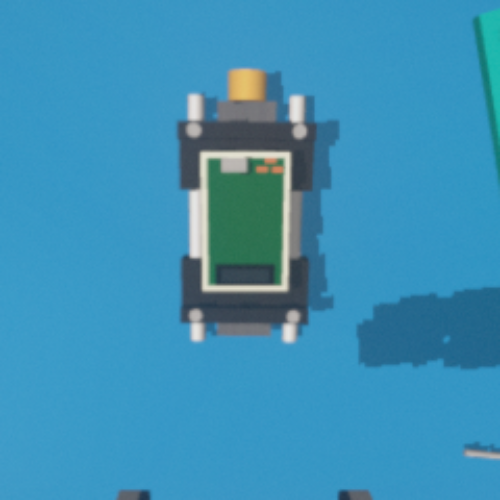

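Board is seated between the lips and on both ledges (crop 246,220). Grasp the sled, and survey the charger with it in hand.

```bash
cat > n.py <<'E'
from h import *
q=down(np.radians(14)); x,y=.6325,.1342
move_gripper(.055)
move_ptp([x,y,.10],q)
z=guarded(x,y,.050,.034,q)
if z<.036:
    move_gripper(.0,45); print('gap',read_finger_gap(),'gf',read_grasp_force())
    movel([x,y,z+.09],q,speed=.08); print('gap',read_finger_gap(),'gf',read_grasp_force(),read_time_s())
    P,im=snap('wrist','w5.png')
    print([(np.round(a['at']),round(a['confidence'],2)) for a in tip_of('wrist','cell_sled')[:2]])
    cv2.imwrite('pics/w5c.png',cv2.resize(im[50:410,100:460,::-1],(600,600),interpolation=cv2.INTER_CUBIC))
E
python3 n.py
```

```text
reached 0.034 dF 0.31
gap 0.03950985065210593 gf 46.26583993434906
gap 0.039350185743271156 gf 46.05041205883026 37.0917
[(array([273., 257.]), 0.8), (array([ 92., 339.]), 0.58)]
```

View pics/w5c.png

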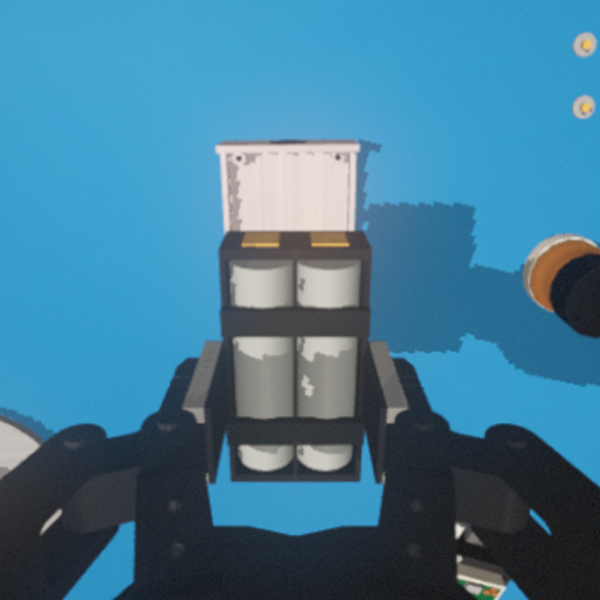

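Sled held level; straps at crop rows 308–335 and 418–445, mid column ≈295. Compute its offset in the hand and survey the charger.

```bash
cat > o.py <<'E'
from h import *
P=camera_params('wrist');tp=np.array(read_eef_pos());M=R.from_quat(read_tcp_rot()).as_matrix()
for p in [(295,308),(295,335),(295,418),(295,445)]:
    print('strap edge in tool',((onz(P,[100+p[0]*.6,50+p[1]*.6],tp[2]-.006)-tp)@M).round(4))
a=np.radians(-10);q=down(a);u=np.array([np.cos(a),np.sin(a)])
d=np.array([.462,-.306])
move_ptp([.55,-.1,.17],q)
t,m,P,im=survey('charger',[[*(d-.03*u),.23],[*(d-.085*u),.16]],q,near=d,zg=.003)
np.savez('chP.npz',K=P['K'],dist_coeffs=P['dist_coeffs'],camera_from_world=np.array(P['camera_from_world']))
print(read_time_s());cv2.imwrite('pics/chc.png',cv2.resize(im[0:260,150:410,::-1],(600,600),interpolation=cv2.INTER_CUBIC))
E
python3 o.py
```

```text
strap edge in tool [ 0.0248 -0.0001  0.006 ]
strap edge in tool [ 0.0167 -0.0001  0.006 ]
strap edge in tool [-0.0104 -0.0001  0.006 ]
strap edge in tool [-0.02   -0.0001  0.006 ]
charger [281. 158.] 0.64 [ 0.4538 -0.3056]
charger [282.  97.] 0.77 [ 0.4607 -0.308 ]
tri [ 0.46057963 -0.30687911  0.04200455] mean@zg [ 0.45725759 -0.30678812]
39.7833
```

View pics/chc.png

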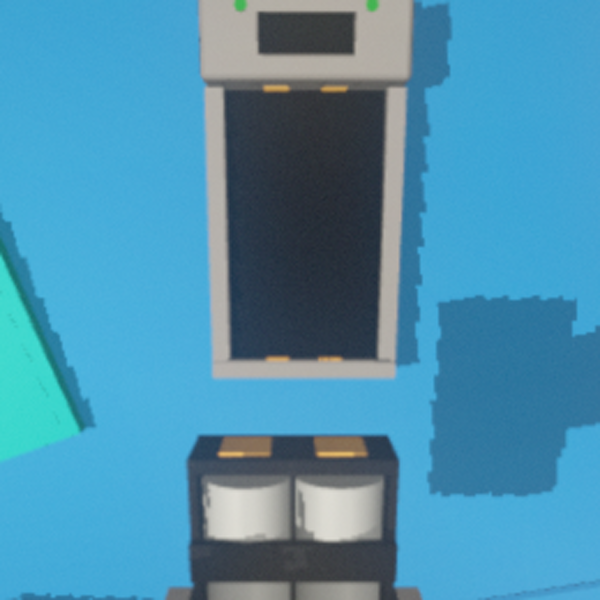

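```bash
cat > p.py <<'E'
from h import *
P=dict(np.load('chP.npz'));k=260/600
f=lambda u,v,z:onz(P,[150+u*k-.3,v*k-.3],z)
A=np.array([f(206,84,.021),f(408,84,.021),f(212,361,.021),f(396,361,.021)])
B=np.array([f(224,90,.021),f(387,90,.021),f(231,358,.021),f(378,358,.021)])
for C in(A,B):
    d=C[0]+C[1]-C[2]-C[3];w=C[0]+C[2]-C[1]-C[3];print(C.mean(0),np.degrees(np.arctan2(d[1],d[0])),np.degrees(np.arctan2(-w[0],w[1])),np.linalg.norm(d)/2,np.linalg.norm(w)/2)
h=f(302,80,.033);e=f(304,361,.023);e2=f(304,377,.023);print('head',h,'end',e,e2,np.linalg.norm(h-e));print('mid',(h+e)/2)
d=h-e;print(np.degrees(np.arctan2(d[1],d[0])))
E
python3 p.py
```

```text
[ 0.45940548 -0.30779424  0.021     ] -10.33183677250317 -9.919850839401574 0.09118477667022226 0.0663242641885904
[ 0.45905411 -0.30757516  0.021     ] -9.91612411084339 -9.922785262653154 0.08825875820055556 0.05325506988619952
head [ 0.50347394 -0.31404915  0.033     ] end [ 0.41486099 -0.29963995  0.023     ] [ 0.40912997 -0.29866069  0.023     ] 0.09033205485597483
mid [ 0.45916746 -0.30684455  0.028     ]
-9.235936610808913
```

```bash
cat > r.py <<'E'
from h import *
a=np.radians(-10);q=down(a);u=np.array([np.cos(a),np.sin(a)])
x,y=np.array([.4592,-.3073])-.0026*u
move_ptp([x,y,.09],q)
z=guarded(x,y,.056,.0405,q,step=.001,lim=2,speed=.02)
if z<.045:
    move_gripper(.052); print(read_finger_gap())
    movel([x,y,.11],q,speed=.12)
    move_ptp([x-.06*u[0],y-.06*u[1],.17],q)
    P,im=snap('wrist','sl_placed.png')
    for n,zz in(('cell_sled',.015),('charger',.003)):
        print(n,[(np.round(a['at']),round(a['confidence'],2),onz(P,a['at'],zz).round(4)) for a in tip_of('wrist',n)[:2]])
    print(read_time_s()); cv2.imwrite('pics/slp.png',cv2.resize(im[0:260,150:410,::-1],(500,500)))
E
python3 r.py
```

```text
contact 0.04299999999999999 2.5391954760011872
0.051944184120481955
cell_sled [(array([274., 124.]), 0.92, array([ 0.4591, -0.3041,  0.015 ]))]
charger []
45.6917
```

View pics/slp.png

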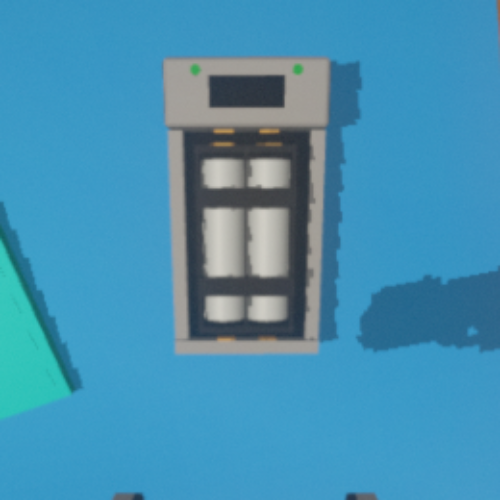

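Sled sits inside the bay with clearance all round. My picture quota is used, so the chassis and felt pad are measured numerically by segmentation against the blue mat.

```bash
cat >> h.py <<'E'
def rectat(P,im,near,z):
    """non-blue blob at world point near -> metric minAreaRect on plane z: centre, size, yaw of long side (deg, mod 180)"""
    I=im.astype(int); m=((I[:,:,2]<1.6*I[:,:,0]+8)).astype(np.uint8)
    m=cv2.morphologyEx(m,cv2.MORPH_OPEN,np.ones((3,3)))
    n,lab=cv2.connectedComponents(m); u,v=proj(P,[*near,z])[0].round().astype(int)
    ids=lab[v-12:v+13,u-12:u+13]; ids=ids[ids>0]
    if not len(ids): return None
    k=(lab==np.bincount(ids).argmax()).astype(np.uint8)
    c=max(cv2.findContours(k,cv2.RETR_EXTERNAL,cv2.CHAIN_APPROX_NONE)[0],key=len)[:,0]
    W=np.array([onz(P,p,z)[:2] for p in c])*1000
    (cx,cy),(w,h),_=R_=cv2.minAreaRect(W.astype(np.float32)); b=cv2.boxPoints(R_)
    e=b[1]-b[0] if np.linalg.norm(b[1]-b[0])>np.linalg.norm(b[2]-b[1]) else b[2]-b[1]
    return np.array([cx,cy])/1000,sorted((w,h)),(np.degrees(np.arctan2(e[1],e[0]))+90)%180-90,(c.min(0).tolist(),c.max(0).tolist())
E
cat > s.py <<'E'
from h import *
a=np.radians(14.5);q=down(a);u=np.array([np.cos(a),np.sin(a)]);d=np.array([.6346,.1366])
move_gripper(.08)
p=np.radians(18);up=np.array([np.cos(p),np.sin(p)]);dp=np.array([.645,-.143])
for k,z in((-.05,.2),(-.03,.25)):
    move_ptp([*(dp+k*up),z],down(p)); P,im=snap('wrist',f'pad{z}.png'); print('pad',rectat(P,im,dp,.011))
    print([onz(P,t['at'],.003).round(4) for t in tip_of('wrist','felt_pad')[:2]])
for k,z in((-.045,.13),(-.045,.2)):
    move_ptp([*(d+k*u),z],q); P,im=snap('wrist',f'ch{z}.png'); print('chassis',rectat(P,im,d,.025))
    print([onz(P,t['at'],.003).round(4) for t in tip_of('wrist','chassis')[:2]])
print(read_time_s())
E
python3 s.py
```

```text
pad (array([ 0.6506546 , -0.14961722]), [85.72992706298828, 130.82749938964844], np.float32(17.901283), ([237, 56], [329, 193]))
[array([ 0.4568, -0.1561,  0.003 ]), array([ 0.65  , -0.1498,  0.003 ])]
pad (array([ 0.65041492, -0.14962968]), [85.9736328125, 131.03115844726562], np.float32(17.928535), ([243, 86], [320, 200]))
[array([ 0.6504, -0.1507,  0.003 ]), array([ 0.4644, -0.157 ,  0.003 ])]
chassis (array([0.63631635, 0.13819533]), [60.33633804321289, 107.18939971923828], np.float32(14.957146), ([226, 74], [314, 220]))
[array([0.6342, 0.1386, 0.003 ]), array([0.4523, 0.2783, 0.003 ])]
chassis (array([0.63609515, 0.13806526]), [60.2359733581543, 106.78337860107422], np.float32(14.549118), ([240, 83], [306, 196]))
[array([0.6368, 0.1397, 0.003 ])]
49.325
```

Both rectangles match the known sizes. Grasp the chassis.

```bash
cat > t.py <<'E'
from h import *
a=np.radians(14.8);q=down(a);x,y=.6362,.1381
move_gripper(.067)
move_ptp([x,y,.07],q)
z=guarded(x,y,.035,.0125,q,step=.001,lim=2,speed=.02)
if z<.020:
    g=z+.003; movel([x,y,g],q,speed=.03)
    move_gripper(.0,70); print('gap',read_finger_gap(),'gf',read_grasp_force(),'F',np.round(read_ft_force(),1),'g',g)
    movel([x,y,g+.10],q,speed=.06); print('gap',read_finger_gap(),'gf',read_grasp_force(),'F',np.round(read_ft_force(),1),read_time_s())
    P,im=snap('wrist','w6.png')
    print([(np.round(a['at']),round(a['confidence'],2),onz(P,a['at'],.10).round(3)) for a in tip_of('wrist','chassis')[:2]])
E
python3 t.py
```

```text
contact 0.03 -2.2556139422502817
```

The −2.3 N is downward, so a motion artefact and not a contact (contacts were positive). Continue with a signed test and a short settle.

```bash
sed -i 's/speed=speed)/speed=speed); pause(.04)/; s/if abs(f)>lim/if f>lim/' h.py; sed -i 's/^move_ptp.*$//; s/(x,y,.035/(x,y,.036/' t.py; python3 t.py
```

```text
contact 0.014999999999999979 3.4983594289524858
gap 0.05777970065861912 gf 75.76171159744263 F [-0.1  0.4  3.3] g 0.017999999999999978
gap 0.05788620843423115 gf 75.14383435249329 F [-0.8 -0.6 -1.5] 61.0583
[(array([280., 274.]), 0.7, array([0.634, 0.136, 0.1  ]))]
```

```bash
cat > v.py <<'E'
from h import *
a=np.radians(17.9);q=down(a);x,y=.6505,-.1496;u=np.array([np.cos(a),np.sin(a)])
movel([x,y,.118],q,speed=.12); print('gap',read_finger_gap())
z=guarded(x,y,.040,.0225,q,step=.001,lim=2,speed=.02)
if z<.029:
    move_gripper(.07); print(read_finger_gap())
    movel([x,y,.10],q,speed=.1)
    for k,zz in((-.05,.16),(-.05,.22)):
        move_ptp([x+k*u[0],y+k*u[1],zz],q); P,im=snap('wrist',f'chp{zz}.png')
        print('chassis',[(np.round(t['at']),round(t['confidence'],2),onz(P,t['at'],.011).round(4)) for t in tip_of('wrist','chassis')[:1]],'pad blob',rectat(P,im,(x,y),.011))
        I=im.astype(int);hsv=cv2.cvtColor(im,cv2.COLOR_RGB2HSV)
        m=((hsv[:,:,2]>135)&(hsv[:,:,1]<70)).astype(np.uint8)  # bright bare metal
        uv=proj(P,[x,y,.02])[0].astype(int);k2=np.zeros_like(m);cv2.circle(k2,tuple(int(i) for i in uv),75,1,-1);m=m*k2
        pts=np.argwhere(m)[:,::-1];W=np.array([onz(P,p,.033)[:2] for p in pts])*1000
        r=cv2.minAreaRect(W.astype(np.float32));print('metal',len(pts),r)
print(read_time_s())
# all bystanders / placed parts
Pt,_=snap('top')
for n,zz in(('cell_block',.003),('flux_jar',.003),('heat_sink',.0055),('control_board',.017),('cell_sled',.015),('chassis',.011)):
    print(n,[(round(t['confidence'],2),onz(Pt,t['at'],zz).round(3)[:2]) for t in tip_of('top',n)[:2]])
E
python3 v.py
```

```text
gap 0.057827921260970576
contact 0.02599999999999999 3.4991629166486318
0.0699322115744342
chassis [(array([277., 138.]), 0.64, array([ 0.6519, -0.1494,  0.011 ]))] pad blob (array([ 0.65069006, -0.14966132]), [85.87226104736328, 130.94415283203125], np.float32(17.874405), ([224, 57], [329, 211]))
metal 10123 ((648.7494506835938, -150.25204467773438), (111.29009246826172, 78.45861053466797), 17.974960327148438)
chassis [(array([276., 135.]), 0.71, array([ 0.65  , -0.1492,  0.011 ]))] pad blob (array([ 0.65059412, -0.14980377]), [86.44375610351562, 130.69857788085938], np.float32(17.970558), ([234, 68], [320, 195]))
metal 7360 ((652.632568359375, -148.96957397460938), (122.0356674194336, 79.93521118164062), 17.962650299072266)
70.95
cell_block [(0.82, array([0.807, 0.066]))]
flux_jar [(0.49, array([0.663, 0.004]))]
heat_sink [(0.63, array([0.653, 0.01 ]))]
control_board []
cell_sled [(0.95, array([ 0.463, -0.308]))]
chassis [(0.64, array([ 0.642, -0.145]))]
```

```bash
python3 -c "
from bench import *
print(sign_off(),read_time_s())"
```

```text
the job is handed in; nothing more can be done
the job is handed in; nothing more can be done
```

I placed the heat sink, control board, cell sled and chassis in that order and handed the job in at about 71 s of the 128 s; the robot returned no verdict. Each part touched down at the expected height, and the pictures show the first three in place. The chassis I could only check by detection (within about 2 mm of the pad's centre), because my picture quota was used up. The cell block and jar read where they stood at the start.

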